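# Clamp a tray of loose stir bars on the bench shaker

### The job

Carry the open steel tray of loose stir bars level to the bench shaker and clamp it there: press one end of the tray against the sprung jaw until the jaw gives way enough, lower the tray flat onto the platform between jaw and lip, and let go so that the jaw holds it, centred sideways, against the lip. All four bars must stay in the tray, and the bottle, beaker and white dish are to be left where they stand.

Things in the scene. Friction and masses are not known exactly. Their poses are not given: they have to be found in the camera images.
- tray_center (a point): centre (half-way up, 20 mm above the underside) of the open stainless steel tray: 130 mm long (its x), 60 mm wide (its y), 40 mm high (z up), 4 mm walls and floor, no handle, about 0.25 kg empty; it stands on the bench at the start and is gripped across its 60 mm width. The two ends are alike. Keep it level: tipped more than 20 degrees counts as spilling
- bar1_center (a point): centre of loose white stir bar 1 of 4, a round-ended rod 60 mm long (its x) and 12 mm thick, 20 g, lying loose on the floor of the tray
- bar2_center (a point): centre of loose white stir bar 2 of 4, a round-ended rod 60 mm long (its x) and 12 mm thick, 20 g, lying loose on the floor of the tray
- bar3_center (a point): centre of loose white stir bar 3 of 4, a round-ended rod 60 mm long (its x) and 12 mm thick, 20 g, lying loose on the floor of the tray
- bar4_center (a point): centre of loose white stir bar 4 of 4, a round-ended rod 60 mm long (its x) and 12 mm thick, 20 g, lying loose on the floor of the tray
- seat (a point): point on top of the shaker's flat aluminium platform (240 x 160 mm, top 78 mm above the bench), where the middle of the clamped tray's underside belongs; x along the platform from lip to jaw, z up. The unpowered platform, and this point with it, rolls loosely (about 1 N) along x between hidden stops 30 mm apart; it starts anywhere between them. The white base, 260 x 180 mm, is fixed
- lip (a point): middle of the top edge of the fixed steel lip's inner face, on the platform, 65 mm from the seat point: lip 10 mm high, 10 mm thick, 110 mm wide; x points towards the jaw
- jaw_face (a point): middle of the steel jaw's face turned to the lip, 19 mm above the platform; jaw 80 mm wide, top 37 mm above the platform, 12 mm thick; x points away from the lip. At rest it is 122 mm from the lip, so the 130 mm tray does not fit until the jaw is pushed back; it moves with the platform. A bracket 34 mm high stands behind it
- jaw (a joint): how far the sprung jaw is pushed back along the platform's x, in m: 0 at rest, 0.008 with the tray clamped, 0.024 at its hard stop. The spring pushes towards the lip with 3 N at rest, 7 N at 0.008 and 15 N at 0.024, with some damping (40 N per m/s)
- bottle: bystander: glass jar with blue cap, 66 mm across, 150 mm high, origin under its centre; leave alone
- beaker: bystander: open glass beaker, 60 mm across, 85 mm high, origin under its centre; leave alone
- dish: bystander: low empty white square dish, 100 x 100 x 25 mm, origin under its centre; leave alone
Things that resemble listed ones, but are neither listed nor needed, are in the scene too. Of the things shaped like the part that bears tray_center, the bare steel one is meant.

How it is judged:
On the way:
1. the tray is lifted clear of the bench with all bars inside (height (world z) of tray_center above 0.07 m and x of bar1_center in the frame of tray_center between -0.061 and 0.061 m and y of bar1_center in the frame of tray_center between -0.026 and 0.026 m and z of bar1_center in the frame of tray_center between -0.02 and 0.018 m and x of bar2_center in the frame of tray_center between -0.061 and 0.061 m and y of bar2_center in the frame of tray_center between -0.026 and 0.026 m and z of bar2_center in the frame of tray_center between -0.02 and 0.018 m and x of bar3_center in the frame of tray_center between -0.061 and 0.061 m and y of bar3_center in the frame of tray_center between -0.026 and 0.026 m and z of bar3_center in the frame of tray_center between -0.02 and 0.018 m and x of bar4_center in the frame of tray_center between -0.061 and 0.061 m and y of bar4_center in the frame of tray_center between -0.026 and 0.026 m and z of bar4_center in the frame of tray_center between -0.02 and 0.018 m), for 0.2 s.
At the end, for the whole second after the job is handed in: The tray stands flat on the platform (height within 3 mm, tilt below 0.04 rad), against the lip (within 4 mm), at most 15 mm off centre sideways and in line with the platform within 0.08 rad, either way round; the jaw is held back 4 to 12 mm by it; all four bars lie inside the tray (x of tray_center in the frame of seat between -0.004 and 0.004 m and y of tray_center in the frame of seat between -0.015 and 0.015 m and z of tray_center in the frame of seat between 0.016 and 0.023 m and angle between tray_center's own z axis and vertical below 0.04 rad and angle between the x axis of tray_center and the x axis of seat, either way round below 0.08 rad and value of joint jaw between 0.004 and 0.012 m and x of bar1_center in the frame of tray_center between -0.061 and 0.061 m and y of bar1_center in the frame of tray_center between -0.026 and 0.026 m and z of bar1_center in the frame of tray_center between -0.02 and 0.018 m and x of bar2_center in the frame of tray_center between -0.061 and 0.061 m and y of bar2_center in the frame of tray_center between -0.026 and 0.026 m and z of bar2_center in the frame of tray_center between -0.02 and 0.018 m and x of bar3_center in the frame of tray_center between -0.061 and 0.061 m and y of bar3_center in the frame of tray_center between -0.026 and 0.026 m and z of bar3_center in the frame of tray_center between -0.02 and 0.018 m and x of bar4_center in the frame of tray_center between -0.061 and 0.061 m and y of bar4_center in the frame of tray_center between -0.026 and 0.026 m and z of bar4_center in the frame of tray_center between -0.02 and 0.018 m); the robot touches nothing.
It fails at once if the tray is tipped by more than 20 degrees (angle between tray_center's own z axis and vertical above 0.35 rad).
It fails at once if the bottle is moved by more than 30 mm (distance of bottle from where it was at the start of the episode above 0.03 m).
It fails at once if the beaker is moved by more than 30 mm (distance of beaker from where it was at the start of the episode above 0.03 m).
It fails at once if the dish is moved by more than 30 mm (distance of dish from where it was at the start of the episode above 0.03 m).
It also fails if it takes over 54 s, if anything falls off the work surface, if the arm or the gripper's body presses on something with over 40 N, if the wrist force passes 120 N, or if a joint passes its speed limit or range.

### The arm

A 7-joint arm with a two-finger parallel gripper is mounted at the origin on the work surface. World frame = base frame: x ahead of the robot, y to its left, z up, the work surface at z = 0. Lengths are in m, angles in rad, forces in N, time in s.
With the tool pointing down it reaches from about 0.35 to 0.9 m from the base axis. Payload 8.1 kg.
Tool frame: the origin (TCP) lies between the finger pads; the fingertips stand 19 mm ahead of it and the grasp point (between the pads) is the TCP; y points along the fingers, x is the direction in which the jaws open and shut, and the axes are right-handed (so a half turn about y gives the same grasp; the last joint's range is limited). The gripper opens to 92 mm and grips with 3 to 60 N. Pads are 19 mm wide; open, the fingers measure 130 mm over their backs; the gripper's body (75 mm by 190 mm) begins 47 mm behind the grasp point.
Start: joints at [-1.24, 0.434, 0.025, 1.573, -0.012, 1.134, -0.075], TCP at [0.263, 0.567, 0.246] pointing down, gripper open.
Joint ranges: [-2.62, 2.62], [-0.44, 2.09], [-1.27, 1.32], [0.08, 2.57], [-1.32, 4.46], [0.12, 2], [-2.74, 2.74]. Speed limits (rad/s): [2.22, 2.22, 3.01, 3.01, 3.14, 3.14, 3.14].

### API

Orientations are given as a rotation vector (axis times angle).
In Python, from cell import arm gives the robot as it stands.
- The arm moves only by the tool move_arm, never from a script. Its argument "series" is a list of rows, each an object of numbers: "x", "y", "z": the shift along the tool's x, y, z in cm; "rx", "ry", "rz": the turn, a rotation vector about the tool's x, y, z in rad. In form: [{"x": .., "y": .., "z": .., "rx": .., "ry": .., "rz": ..}, ...]. A call has 1 to 12 rows; each row shifts and turns the pose as measured when the row begins, along the tool's axes as they then stand; what a row does not reach is not made up. A row lasts 1/8 s, in which the tool goes at most 62.5 mm and 10.7 degrees, less where a joint would pass 70% of its speed; a pose out of reach is approached as far as the arm can. A call is refused whole if a number of a shift passes 6.25 or a number of a turn 0.188, either way. A call with a gripper value outside its range is refused whole. "jaw" is the finger opening in cm, from 0 to 9.18, set as the call begins (left out, the last holds). The fingers move at their own pace and stop on an object; "newtons" is the grip in N (left out, the last holds). Time passes only in rows, so rows that do not move let the fingers close. It gives the time, the measured TCP pose, the force and the opening at its end, in the units of the state.
- arm.observe(): the state, without advancing time (a new reading comes with each control period).
- arm.get_image(name): name is "scene" or "top"; returns the picture (384x512x3 uint8, blue, green, red); there is no depth.
- arm.camera_params(name): a dict with "K" (3x3 intrinsics, pixels), "k1" (the pictures are not rectified: a ray, as slopes to the right and down, at radius r is drawn at 1 + k1 r^2 times it, then the intrinsics apply), "R" (3x3) and "t" (3): a world point X has camera coordinates R X + t. Camera axes: x right, y down, z forward; pixel columns grow to the right and rows downward; lengths in m; the calibration is good to about 2 mm. A picture is of the moment at which its call begins. camera_params takes no time and is no camera call.
- arm.sign_off(): hands the job in, once; it reports no verdict.
The state is a dict: "clock": time; "joints": joint angles; "dq": joint speeds; "joint_efforts": joint torques, N m; "position": TCP position; "ee_rot": TCP orientation; "force": force on the tool from outside, world axes, zero at the start; "ft_torque": the same for the moment, N m; "width": opening from 0.0 (shut) to 1.0 (fully open).
Only numpy, scipy, OpenCV 4.12 (cv2) and the standard library are available. Lean on these libraries where they do the work, as an engineer would, in place of code of your own. Each camera call takes 0.05 s, during which the arm holds its last target.

## Working session

There is one attempt and no reset: what is moved stays moved. The work goes in short steps, Python scripts to look and compute and a tool call to move; the robot and the scene stay as the last step left them, time stands still between calls to the robot, and variables do not carry over. Pictures are saved under pics/ and viewed, and the job is handed in when it is done.

Besides the shell and the picture viewer there is one more tool, called after ">>>" as a command line: name --argument value ..., lists and objects as JSON in quotes. move_arm: Moves the arm, as the interface text tells. Its arguments: {"type":"object","properties":{"series":{"type":"array","items":{"type":"object","properties":{"x":{"type":"number"},"y":{"type":"number"},"z":{"type":"number"},"rx":{"type":"number"},"ry":{"type":"number"},"rz":{"type":"number"}}}},"jaw":{"type":"number"},"newtons":{"type":"number"}},"required":["series"]}

```bash
ls; mkdir -p pics; python3 - <<'E'
from cell import arm
import cv2
for n in("scene","top"):
    cv2.imwrite(f"pics/{n}0.png",arm.get_image(n)); print(n,arm.camera_params(n))
print(arm.observe())
E
```

```text
pics
scene {'K': array([[355.15380425,   0.        , 255.27871478],
       [  0.        , 355.15380425, 195.46473938],
       [  0.        ,   0.        ,   1.        ]]), 'k1': -0.06366094570556624, 'R': array([[-0.44943151,  0.8931509 , -0.01711073],
       [ 0.67344331,  0.32616606, -0.66339265],
       [-0.5869288 , -0.30967267, -0.74807581]]), 't': array([ 0.14303293, -0.36180337,  1.597408  ])}
top {'K': array([[347.57655634,   0.        , 259.86263956],
       [  0.        , 347.57655634, 189.02873209],
       [  0.        ,   0.        ,   1.        ]]), 'k1': 0.011502504591363236, 'R': array([[-0.0026938 , -0.99999451, -0.00193189],
       [-0.99442362,  0.00288246, -0.10541993],
       [ 0.10542492,  0.00163714, -0.99442592]]), 't': array([0.12115653, 0.5855059 , 1.05568379])}
{'clock': 0.1, 'joints': array([-1.23955031,  0.43513538,  0.0249403 ,  1.57400038, -0.01161077,
        1.13400594, -0.07508191]), 'dq': array([ 0.00097156,  0.00012484,  0.00102338, -0.00239702,  0.00064319,
        0.00113674,  0.00090236]), 'joint_efforts': array([ 2.61085850e-03, -6.69124317e+01,  9.87619869e-01, -3.15146863e+01,
       -6.05866243e-02,  3.73308000e-02,  5.51205767e-05]), 'position': array([0.26257054, 0.5666923 , 0.24503639]), 'ee_rot': array([-1.3846278 , -0.88313754,  0.88498382]), 'force': array([0.35610772, 0.68402477, 0.427496  ]), 'ft_torque': array([0.00217524, 0.04685043, 0.01813866]), 'width': 1.0029628514065514}
```

View pics/scene0.png

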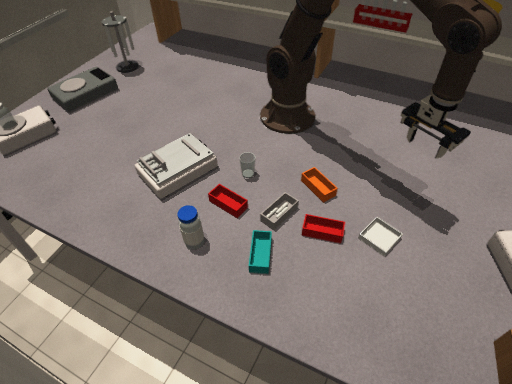

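View pics/top0.png

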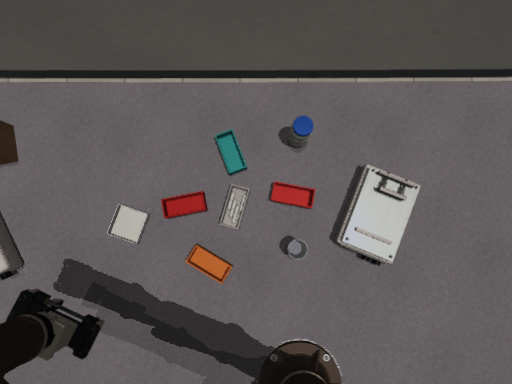

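```bash
python3 - <<'E'
from scipy.spatial.transform import Rotation as R
print(R.from_rotvec([-1.3846278 , -0.88313754,  0.88498382]).as_matrix().round(3))
E
```

```text
[[ 0.42  -0.    -0.907]
 [ 0.907 -0.001  0.42 ]
 [-0.001 -1.    -0.   ]]
```

```bash
cat > h.py <<'E'
import numpy as np, cv2
from cell import arm
from scipy.spatial.transform import Rotation as Rot
def ray(n,uv):
    p=arm.camera_params(n);K,k,R,t=p["K"],p["k1"],p["R"],p["t"]
    uv=np.atleast_2d(np.array(uv,float)); d=(uv-K[:2,2])/[K[0,0],K[1,1]]; s=d.copy()
    for _ in range(20): s=d/(1+k*(s**2).sum(1,keepdims=True))
    return -R.T@t, np.c_[s,np.ones(len(s))]@R
def onz(n,uv,z):
    c,d=ray(n,uv); return c+d*((z-c[2])/d[:,2])[:,None]
def proj(n,X):
    p=arm.camera_params(n); c=np.atleast_2d(X)@p["R"].T+p["t"]; s=c[:,:2]/c[:,2:]
    s=s*(1+p["k1"]*(s**2).sum(1,keepdims=True)); return s*[p["K"][0,0],p["K"][1,1]]+p["K"][:2,2]
def crop(im,x0,y0,x1,y1,f,name):
    cv2.imwrite(name,cv2.resize(im[y0:y1,x0:x1],None,fx=f,fy=f,interpolation=cv2.INTER_CUBIC))
E
python3 - <<'E'
from h import *
t=cv2.imread("pics/top0.png");s=cv2.imread("pics/scene0.png")
a=cv2.resize(t[170:240,200:270],None,fx=8,fy=8,interpolation=cv2.INTER_CUBIC)
cv2.imwrite("pics/c1.png",a)
crop(t,325,155,430,275,5,"pics/c2.png")
crop(s,125,125,225,205,7,"pics/c3.png")
crop(s,250,180,310,240,9,"pics/c4.png")
E
```

```text
(no output)
```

View pics/c1.png

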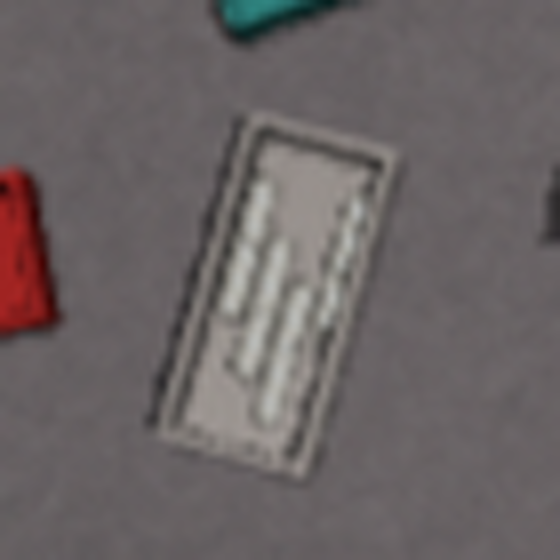

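View pics/c2.png

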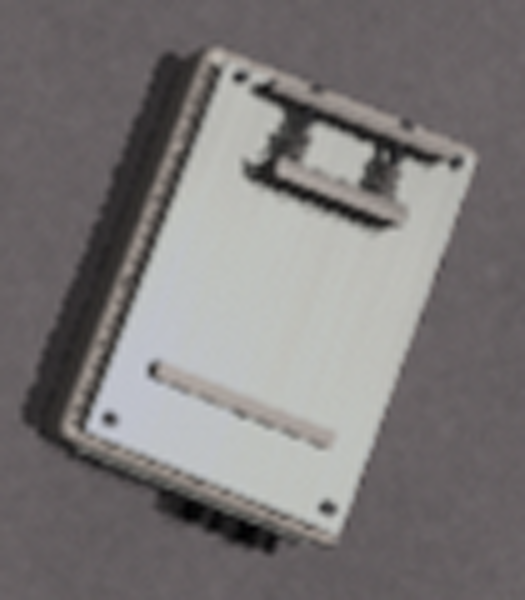

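View pics/c3.png

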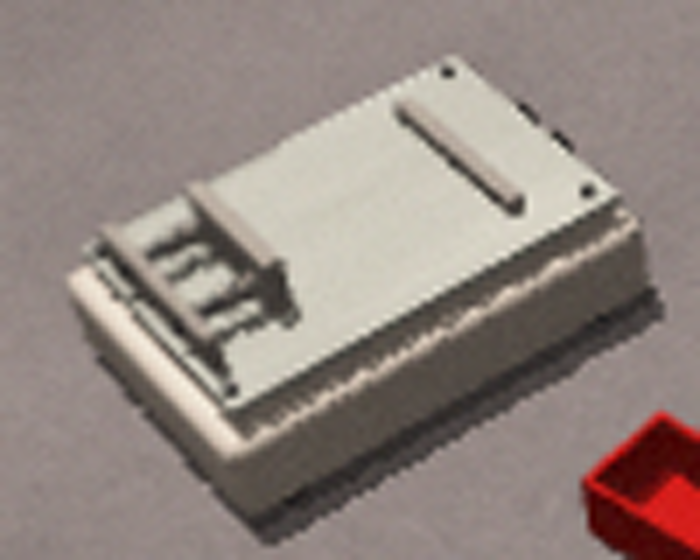

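View pics/c4.png

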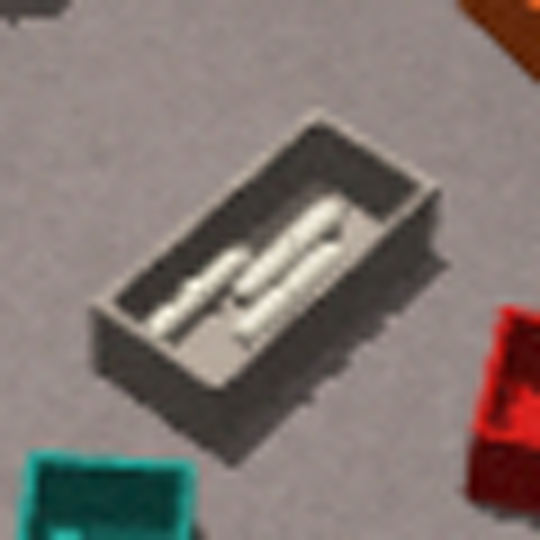

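```bash
python3 - <<'E'
from h import *
def q(pts,f,x0,y0): return (np.array(pts)+.5)/f-.5+[x0,y0]
def rep(name,P):
    print(name,P[:,:2].round(4).tolist(),"len",[round(float(np.linalg.norm(P[i]-P[i-1])),4) for i in range(len(P))], "mean",P.mean(0).round(4))
T=onz("top",q([(246,112),(403,152),(305,477),(154,432)],8,200,170),.04); rep("tray top",T)
S=onz("scene",q([(318,110),(440,187),(220,388),(92,308)],9,250,180),.04); rep("tray scene",S)
for P in(T,S):
    print("yaw", [float(np.arctan2(*(a-b)[1::-1])) for a,b in((P[0],P[3]),(P[1],P[2]))])
P=onz("top",q([(213,48),(476,155),(335,545),(73,430)],5,325,155),.078); rep("plat?",P)
L=onz("top",q([(160,360),(335,430)],5,325,155),.088); rep("lip inner top",L)
L2=onz("scene",q([(405,97),(522,195)],7,125,125),.088); rep("lip",L2)
J=onz("top",q([(275,175),(402,222)],5,325,155),.115); rep("jaw face top",J)
J=onz("scene",q([(200,182),(285,262)],7,125,125),.115); rep("jaw face top",J)
E
```

```text
tray top [[0.6022, 0.2112], [0.5864, 0.1503], [0.4614, 0.1878], [0.4787, 0.2457]] len [0.1283, 0.063, 0.1305, 0.0605] mean [0.5322 0.1988 0.04  ]
tray scene [[0.4655, 0.1902], [0.4814, 0.2475], [0.6043, 0.2124], [0.5914, 0.1549]] len [0.1308, 0.0594, 0.1278, 0.059] mean [0.5357 0.2012 0.04  ]
yaw [-0.2723413382939627, -0.29120633826189896]
yaw [2.8679386447980852, 2.8639181734065913]
plat? [[0.655, -0.2037], [0.5898, -0.3578], [0.3611, -0.2641], [0.4277, -0.1135]] len [0.2446, 0.1674, 0.2472, 0.1647] mean [ 0.5084 -0.2348  0.078 ]
lip inner top [[0.4685, -0.1631], [0.4279, -0.2633]] len [0.1081, 0.1081] mean [ 0.4482 -0.2132  0.088 ]
lip [[0.4233, -0.26], [0.464, -0.157]] len [0.1108, 0.1108] mean [ 0.4436 -0.2085  0.088 ]
jaw face top [[0.5743, -0.2252], [0.547, -0.2967]] len [0.0765, 0.0765] mean [ 0.5606 -0.2609  0.115 ]
jaw face top [[0.5517, -0.2947], [0.582, -0.2177]] len [0.0828, 0.0828] mean [ 0.5669 -0.2562  0.115 ]
```

```bash
cat >> h.py <<'E'
def go(xyz,yaw):
    """tool-x angle target yaw; print turn about tool y and shift in tool axes AFTER that turn, cm"""
    o=arm.observe(); R=Rot.from_rotvec(o["ee_rot"]).as_matrix(); p=o["position"]
    print("t",round(o["clock"],2),"pos",p.round(4),"xang",round(float(np.arctan2(R[1,0],R[0,0])),4),"downerr",R[:,1].round(4),"F",o["force"].round(2),"w",round(o["width"]*9.18,2))
    c,s=np.cos(yaw),np.sin(yaw); Rt=np.array([[c,s,0],[0,0,-1],[-s,c,0]]).T.copy()
    Rt=np.array([[c,0,-s],[s,0,c],[0,-1,0]])
    print("turn in tool",Rot.from_matrix(R.T@Rt).as_rotvec().round(4)); d=np.array(xyz)-p
    print("shift after turn cm",(Rt.T@d*100).round(2)," now-axes",(R.T@d*100).round(2))
E
python3 - <<'E'
from h import *
go([.534,.2,.15],np.pi/2-.278)
for n,uv in(("beaker",(297,250)),("bottle",(300,145)),("dish",(128,224))): print(n,onz("top",[uv],0).round(3))
E
```

```text
t 0.1 pos [0.2626 0.5667 0.245 ] xang 1.1369 downerr [-5.0e-04 -1.3e-03 -1.0e+00] F [0.36 0.68 0.43] w 9.21
turn in tool [-0.     -0.1559 -0.0014]
shift after turn cm [-27.81   9.5  -36.16]  now-axes [-21.85   9.54 -40.04]
beaker [[0.395 0.003 0.   ]]
bottle [[ 0.733 -0.012  0.   ]]
dish [[0.479 0.539 0.   ]]
```

>>> move_arm --series '[{"ry":-0.156},{"x":-2.5,"z":-3.3},{"x":-2.5,"z":-3.3},{"x":-2.5,"z":-3.3},{"x":-2.5,"z":-3.3},{"x":-2.5,"z":-3.3},{"x":-2.5,"z":-3.3,"y":1},{"x":-2.5,"z":-3.3,"y":1},{"x":-2.5,"z":-3.3,"y":1},{"x":-2.5,"z":-3.3,"y":2},{"x":-2.5,"z":-3.3,"y":2},{}]' --jaw 8.4 --newtons 45

```text
invalid input
```

```bash
python3 - <<'E'
from h import *
go([.534,.2,.10],np.pi/2-.278)
E
```

```text
t 0.1 pos [0.2626 0.5667 0.245 ] xang 1.1369 downerr [-5.0e-04 -1.3e-03 -1.0e+00] F [0.36 0.68 0.43] w 9.21
turn in tool [-0.     -0.1559 -0.0014]
shift after turn cm [-27.81  14.5  -36.16]  now-axes [-21.84  14.54 -40.04]
```

>>> move_arm --series '[{"x":0,"y":0,"z":0,"rx":0,"ry":-0.156,"rz":0},{"x":-2.5,"y":0,"z":-3.3,"rx":0,"ry":0,"rz":0},{"x":-2.5,"y":0,"z":-3.3,"rx":0,"ry":0,"rz":0},{"x":-2.5,"y":0,"z":-3.3,"rx":0,"ry":0,"rz":0},{"x":-2.5,"y":0,"z":-3.3,"rx":0,"ry":0,"rz":0},{"x":-2.5,"y":0,"z":-3.3,"rx":0,"ry":0,"rz":0},{"x":-2.5,"y":1,"z":-3.3,"rx":0,"ry":0,"rz":0},{"x":-2.5,"y":1,"z":-3.3,"rx":0,"ry":0,"rz":0},{"x":-2.5,"y":1,"z":-3.3,"rx":0,"ry":0,"rz":0},{"x":-2.5,"y":2,"z":-3.3,"rx":0,"ry":0,"rz":0},{"x":-2.5,"y":2,"z":-3.3,"rx":0,"ry":0,"rz":0},{"x":0,"y":0,"z":0,"rx":0,"ry":0,"rz":0}]' --jaw 8.4 --newtons 45

```text
clock: 1.6
position: [0.5184, 0.225, 0.1692]
ee_rot: [-1.328, -1.001, 1.015]
force: [-0.9, 0.8, -0.1]
width: 0.915
```

```bash
python3 - <<'E'
from h import *
go([.534,.2,.10],np.pi/2-.278)
E
```

```text
t 1.6 pos [0.5184 0.225  0.1692] xang 1.3004 downerr [-0.0051 -0.007  -1.    ] F [-0.93  0.82 -0.14] w 8.4
turn in tool [-0.003   0.0076 -0.0081]
shift after turn cm [-1.98  6.92 -2.18]  now-axes [-1.94  6.93 -2.19]
```

>>> move_arm --series '[{"x":-1.95,"y":2,"z":-2.2,"rx":-0.003,"ry":0.0076,"rz":-0.008},{"x":0,"y":2.5,"z":0,"rx":0,"ry":0,"rz":0},{"x":0,"y":2,"z":0,"rx":0,"ry":0,"rz":0},{"x":0,"y":0,"z":0,"rx":0,"ry":0,"rz":0}]'

```text
clock: 2.1
position: [0.5337, 0.2023, 0.1029]
ee_rot: [-1.325, -1.003, 1.003]
force: [-0.8, 0.4, -0.1]
width: 0.914
```

```bash
python3 - <<'E'
from h import *
go([.534,.2,.024],np.pi/2-.278)
t=arm.get_image("top");s=arm.get_image("scene")
crop(t,170,150,300,250,5,"pics/d1.png"); crop(s,230,150,330,240,6,"pics/d2.png")
E
```

```text
t 2.1 pos [0.5337 0.2023 0.1029] xang 1.2944 downerr [-7.0e-04  1.8e-03 -1.0e+00] F [-0.79  0.39 -0.06] w 8.39
turn in tool [-0.0012  0.0016  0.0015]
shift after turn cm [-0.21  7.89 -0.09]  now-axes [-0.22  7.89 -0.1 ]
```

View pics/d1.png

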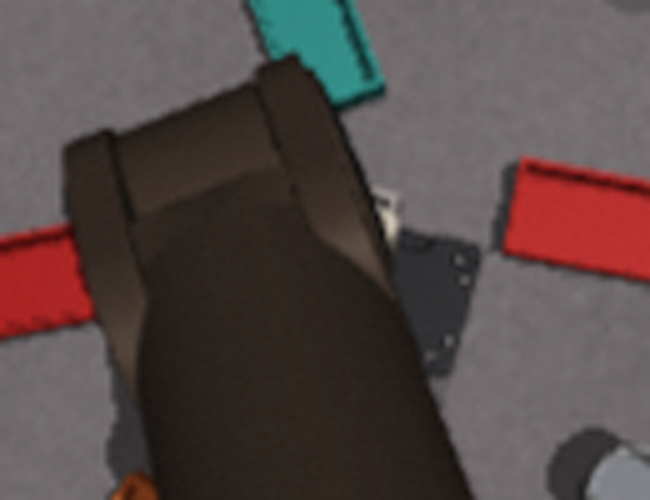

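View pics/d2.png

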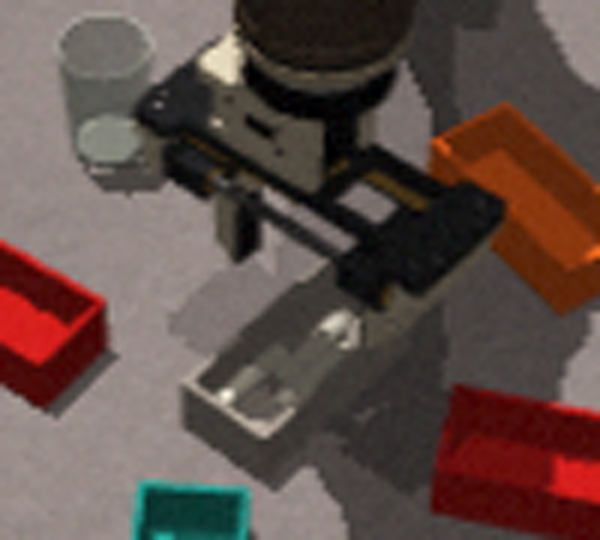

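The gripper straddles the tray: its fingers are at about (240,230) and (375,290) in the crop, one on each side. I'll go down now.

>>> move_arm --series '[{"x":-0.2,"y":2,"z":-0.1,"rx":0,"ry":0,"rz":0},{"x":0,"y":2,"z":0,"rx":0,"ry":0,"rz":0},{"x":0,"y":2,"z":0,"rx":0,"ry":0,"rz":0},{"x":0,"y":1.2,"z":0,"rx":0,"ry":0,"rz":0},{"x":0,"y":0.3,"z":0,"rx":0,"ry":0,"rz":0},{"x":0,"y":0,"z":0,"rx":0,"ry":0,"rz":0}]'

```text
clock: 2.95
position: [0.5392, 0.2056, 0.0343]
ee_rot: [-1.326, -1.018, 0.994]
force: [0.1, 0.3, 0.1]
width: 0.918
```

```bash
python3 - <<'E'
from h import *
go([.534,.2,.024],np.pi/2-.278)
E
```

```text
t 2.95 pos [0.5392 0.2056 0.0343] xang 1.2979 downerr [ 0.0113  0.009  -0.9999] F [0.1  0.3  0.09] w 8.43
turn in tool [0.0085 0.0051 0.0118]
shift after turn cm [-0.68  1.03  0.34]  now-axes [-0.69  1.02  0.36]
```

>>> move_arm --series '[{"x":-0.7,"y":0.3,"z":0.3,"rx":0.0085,"ry":0.005,"rz":0.0118},{"x":0,"y":0.5,"z":0,"rx":0,"ry":0,"rz":0},{"x":0,"y":0.2,"z":0,"rx":0,"ry":0,"rz":0},{"x":0,"y":0,"z":0,"rx":0,"ry":0,"rz":0}]'

```text
clock: 3.45
position: [0.5349, 0.1995, 0.0249]
ee_rot: [-1.329, -1.002, 1.001]
force: [-0.4, 0.3, -0.2]
width: 0.911
```

```bash
python3 - <<'E'
from h import *
go([.534,.2,.024],np.pi/2-.278)
E
```

```text
t 3.45 pos [0.5349 0.1995 0.0249] xang 1.2922 downerr [ 1.e-03  2.e-04 -1.e+00] F [-0.44  0.35 -0.23] w 8.37
turn in tool [ 0.0009 -0.0006  0.0005]
shift after turn cm [0.03 0.09 0.1 ]  now-axes [0.03 0.09 0.1 ]
```

>>> move_arm --series '[{"x":0,"y":0.1,"z":0,"rx":0,"ry":0,"rz":0},{"x":0,"y":0,"z":0,"rx":0,"ry":0,"rz":0},{"x":0,"y":0,"z":0,"rx":0,"ry":0,"rz":0},{"x":0,"y":0,"z":0,"rx":0,"ry":0,"rz":0},{"x":0,"y":0,"z":0,"rx":0,"ry":0,"rz":0},{"x":0,"y":0,"z":0,"rx":0,"ry":0,"rz":0}]' --jaw 5.0 --newtons 45

```text
clock: 4.2
position: [0.5348, 0.1991, 0.0239]
ee_rot: [-1.329, -1.002, 1.001]
force: [-0.3, -0.9, 0.7]
width: 0.653
```

```bash
python3 - <<'E'
from h import *
go([.534,.2,.1],np.pi/2-.278)
E
```

```text
t 4.2 pos [0.5348 0.1991 0.0239] xang 1.292 downerr [ 7.e-04 -3.e-04 -1.e+00] F [-0.27 -0.89  0.74] w 6.0
turn in tool [ 0.0008 -0.0007 -0.0001]
shift after turn cm [ 0.07 -7.61  0.1 ]  now-axes [ 0.07 -7.61  0.1 ]
```

>>> move_arm --series '[{"x":0,"y":-0.5,"z":0,"rx":0,"ry":0,"rz":0},{"x":0,"y":-1,"z":0,"rx":0,"ry":0,"rz":0},{"x":0,"y":-1.5,"z":0,"rx":0,"ry":0,"rz":0},{"x":0,"y":-2,"z":0,"rx":0,"ry":0,"rz":0},{"x":0,"y":-2,"z":0,"rx":0,"ry":0,"rz":0},{"x":0,"y":-2,"z":0,"rx":0,"ry":0,"rz":0},{"x":0,"y":-2,"z":0,"rx":0,"ry":0,"rz":0},{"x":0,"y":-2,"z":0,"rx":0,"ry":0,"rz":0},{"x":0,"y":-1.5,"z":0,"rx":0,"ry":0,"rz":0},{"x":0,"y":-1,"z":0,"rx":0,"ry":0,"rz":0},{"x":0,"y":0,"z":0,"rx":0,"ry":0,"rz":0}]'

```text
clock: 5.58
position: [0.5339, 0.1991, 0.1913]
ee_rot: [-1.329, -1.004, 0.999]
force: [-0.2, -0.1, -4.4]
width: 0.647
```

```bash
python3 - <<'E'
from h import *
go([.505,-.236,.18],np.pi/2-.383)
s=arm.get_image("scene")
crop(s,210,90,330,230,4,"pics/e2.png")
E
```

```text
t 5.58 pos [0.5339 0.1991 0.1913] xang 1.2922 downerr [ 0.003   0.0016 -1.    ] F [-0.2  -0.08 -4.44] w 5.94
turn in tool [0.0023 0.1044 0.0025]
shift after turn cm [-41.44   1.13 -13.59]  now-axes [-42.63   1.05  -9.19]
```

View pics/e2.png

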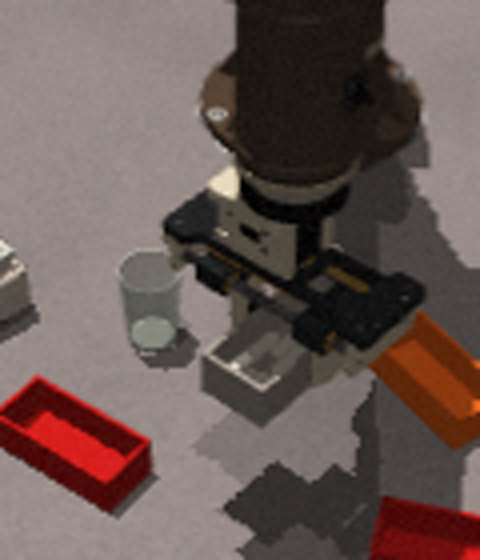

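>>> move_arm --series '[{"x":-1,"y":0,"z":-0.2,"rx":0.002,"ry":0.05,"rz":0.002},{"x":-2,"y":0,"z":-0.5,"rx":0,"ry":0.05,"rz":0},{"x":-3,"y":0,"z":-1,"rx":0,"ry":0,"rz":0},{"x":-3.5,"y":0,"z":-1.3,"rx":0,"ry":0,"rz":0},{"x":-3.5,"y":0,"z":-1.3,"rx":0,"ry":0,"rz":0},{"x":-3.5,"y":0,"z":-1.3,"rx":0,"ry":0,"rz":0},{"x":-3.5,"y":0,"z":-1.3,"rx":0,"ry":0,"rz":0},{"x":-3.5,"y":0,"z":-1.3,"rx":0,"ry":0,"rz":0},{"x":-3,"y":0,"z":-1.3,"rx":0,"ry":0,"rz":0},{"x":-2,"y":0,"z":-1,"rx":0,"ry":0,"rz":0},{"x":-1,"y":0,"z":-0.5,"rx":0,"ry":0,"rz":0},{"x":0,"y":0,"z":0,"rx":0,"ry":0,"rz":0}]'

```text
clock: 7.12
position: [0.5132, -0.1426, 0.1861]
ee_rot: [-1.378, -0.883, 0.906]
force: [0.8, 0.6, -4.4]
width: 0.649
```

```bash
python3 - <<'E'
from h import *
go([.494,-.23,.18],np.pi/2-.383)
E
```

```text
t 7.12 pos [ 0.5132 -0.1426  0.1861] xang 1.1512 downerr [-0.0123 -0.0064 -0.9999] F [ 0.78  0.58 -4.37] w 5.96
turn in tool [-0.0088 -0.0367 -0.0107]
shift after turn cm [-8.83  0.61 -1.48]  now-axes [-8.76  0.69 -1.81]
```

>>> move_arm --series '[{"x":-1,"y":0,"z":-0.2,"rx":-0.009,"ry":-0.037,"rz":-0.011},{"x":-2,"y":0,"z":-0.3,"rx":0,"ry":0,"rz":0},{"x":-2,"y":0,"z":-0.3,"rx":0,"ry":0,"rz":0},{"x":-2,"y":0.2,"z":-0.3,"rx":0,"ry":0,"rz":0},{"x":-1.2,"y":0.2,"z":-0.2,"rx":0,"ry":0,"rz":0},{"x":0,"y":0,"z":0,"rx":0,"ry":0,"rz":0}]'

```text
clock: 7.88
position: [0.4942, -0.2181, 0.1808]
ee_rot: [-1.359, -0.929, 0.927]
force: [-0.3, 0.3, -2.8]
width: 0.654
```

```bash
python3 - <<'E'
from h import *
go([.494,-.23,.18],np.pi/2-.383)
t=arm.get_image("top");s=arm.get_image("scene")
crop(t,290,130,440,280,4,"pics/f1.png"); crop(s,110,90,250,220,5,"pics/f2.png")
cv2.imwrite("pics/f_s.png",s);cv2.imwrite("pics/f_t.png",t)
E
```

```text
t 7.88 pos [ 0.4942 -0.2181  0.1808] xang 1.1956 downerr [-0.0014  0.0049 -1.    ] F [-0.33  0.34 -2.8 ] w 6.0
turn in tool [-0.0031  0.0078  0.004 ]
shift after turn cm [-1.11  0.08 -0.43]  now-axes [-1.12  0.08 -0.42]
```

View pics/f1.png

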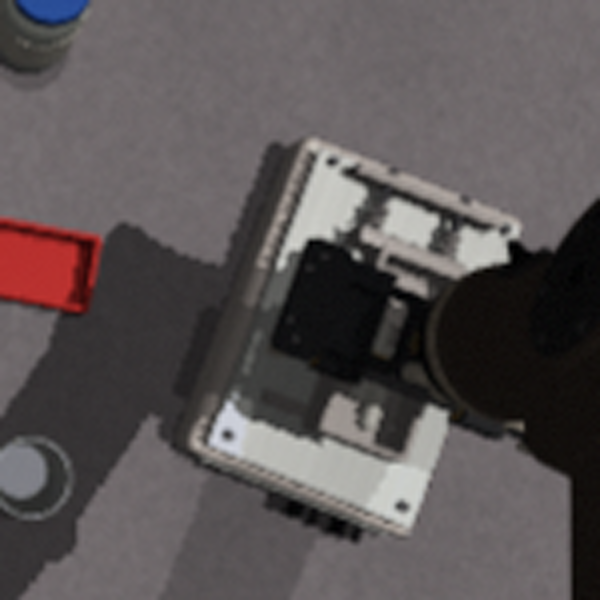

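View pics/f2.png

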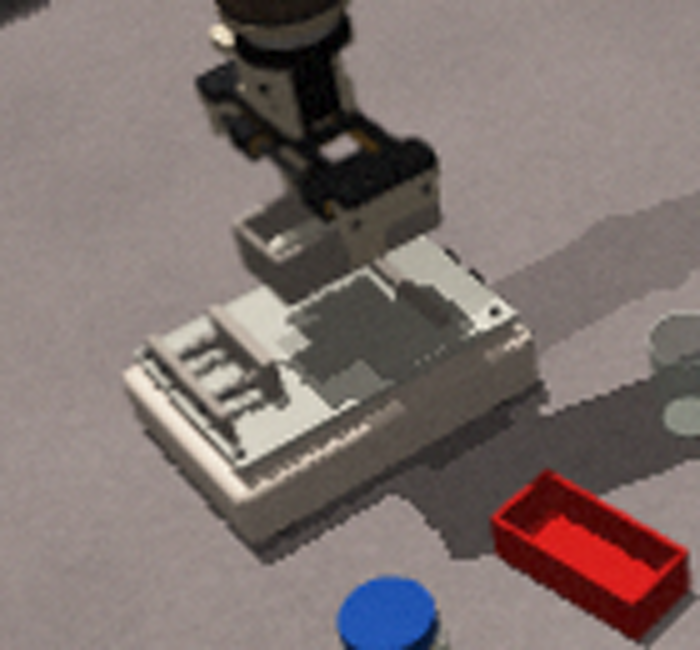

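```bash
python3 - <<'E'
from h import *
s=cv2.imread("pics/f_s.png"); t=cv2.imread("pics/f_t.png")
crop(s,150,125,205,160,12,"pics/g1.png"); crop(t,370,180,410,250,8,"pics/g2.png")
o=arm.observe(); R=Rot.from_rotvec(o["ee_rot"]).as_matrix();p=o["position"]
pr=[p+R@np.array([a,-.016,b]) for a in(-.03,.03) for b in(-.065,.065)]
print((proj("scene",pr)-[150,125])*12); print((proj("top",pr)-[370,180])*8)
E
```

```text
[[ 61.04757274 101.91034455]
 [435.14679482 -87.58679908]
 [171.82802581 199.11781292]
 [550.90638968   0.61671923]]
[[297.92245414 141.53092993]
 [169.58830725 513.71886205]
 [125.12683029  75.76493608]
 [ -5.30365697 445.92703941]]
```

View pics/g1.png

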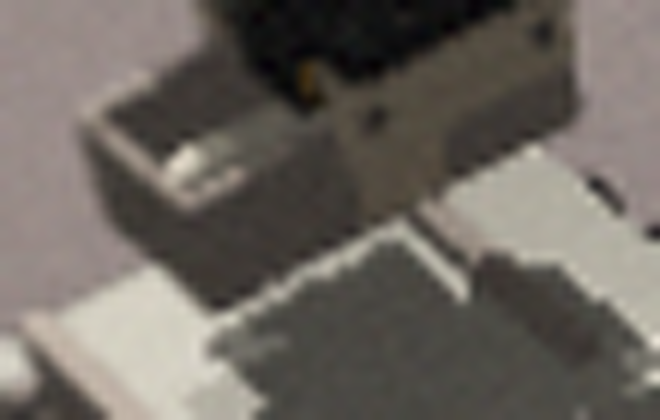

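View pics/g2.png

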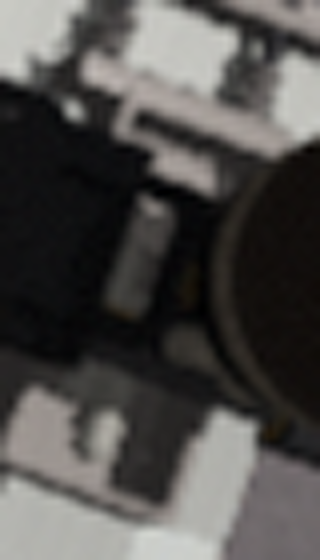

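>>> move_arm --series '[{"x":-1.1,"y":0.5,"z":-0.2,"rx":-0.003,"ry":0.008,"rz":0.004},{"x":0,"y":1.3,"z":0,"rx":0,"ry":0,"rz":0},{"x":0,"y":1.3,"z":0,"rx":0,"ry":0,"rz":0},{"x":0,"y":1.2,"z":0,"rx":0,"ry":0,"rz":0},{"x":0,"y":0,"z":0,"rx":0,"ry":0,"rz":0}]'

```text
clock: 8.6
position: [0.4925, -0.2263, 0.1339]
ee_rot: [-1.363, -0.925, 0.925]
force: [0.2, 0.2, -4.2]
width: 0.652
```

```bash
python3 - <<'E'
from h import *
go([.494,-.23,.117],np.pi/2-.383)
E
```

```text
t 8.6 pos [ 0.4925 -0.2263  0.1339] xang 1.1914 downerr [-0.001   0.0015 -1.    ] F [ 0.2   0.24 -4.15] w 5.98
turn in tool [-0.0015  0.0036  0.001 ]
shift after turn cm [-0.29  1.69 -0.27]  now-axes [-0.29  1.69 -0.28]
```

>>> move_arm --series '[{"x":-0.3,"y":0.7,"z":-0.1,"rx":-0.0015,"ry":0.0036,"rz":0.001},{"x":0,"y":0.6,"z":0,"rx":0,"ry":0,"rz":0},{"x":0,"y":0.3,"z":0,"rx":0,"ry":0,"rz":0},{"x":0,"y":0,"z":0,"rx":0,"ry":0,"rz":0}]'

```text
clock: 9.1
position: [0.4928, -0.2298, 0.1171]
ee_rot: [-1.367, -0.923, 0.922]
force: [-0.0, 0.0, -3.7]
width: 0.654
```

```bash
python3 - <<'E'
from h import *
go([.494,-.23,.117],np.pi/2-.383)
t=arm.get_image("top");s=arm.get_image("scene")
crop(t,330,155,440,275,5,"pics/i1.png"); crop(s,125,105,225,205,6,"pics/i2.png")
E
```

```text
t 9.1 pos [ 0.4928 -0.2298  0.1171] xang 1.1875 downerr [ 9.e-04 -4.e-04 -1.e+00] F [-0.02  0.05 -3.72] w 6.0
turn in tool [ 0.0009 -0.0003 -0.    ]
shift after turn cm [ 0.03  0.01 -0.12]  now-axes [ 0.03  0.01 -0.12]
```

View pics/i1.png

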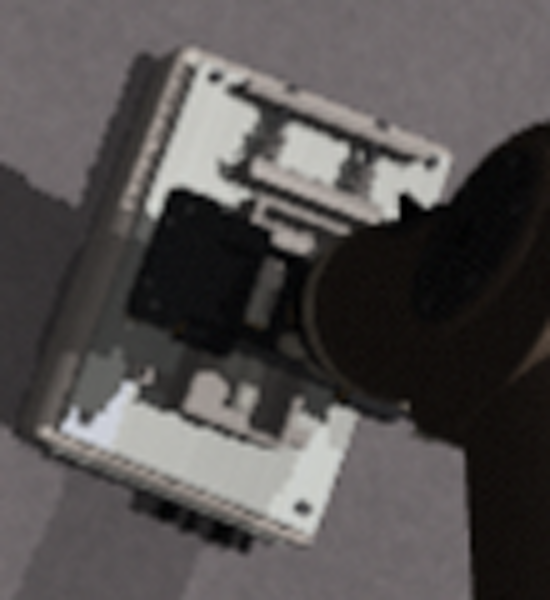

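View pics/i2.png

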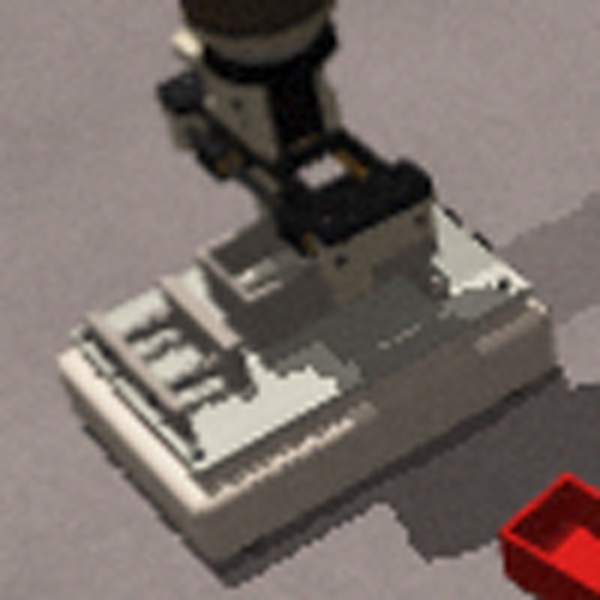

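>>> move_arm --series '[{"x":0,"y":0,"z":-0.5,"rx":0,"ry":0,"rz":0},{"x":0,"y":0,"z":-0.5,"rx":0,"ry":0,"rz":0},{"x":0,"y":0,"z":-0.5,"rx":0,"ry":0,"rz":0},{"x":0,"y":0,"z":0,"rx":0,"ry":0,"rz":0}]'

```text
clock: 9.7
position: [0.5084, -0.236, 0.118]
ee_rot: [-1.368, -0.924, 0.922]
force: [0.7, -0.5, -4.1]
width: 0.651
```

```bash
cat >> h.py <<'E'
def st(z=.117,yaw=np.pi/2-.383,b=(.494,-.23)):
    o=arm.observe(); u=np.array([np.cos(-.383),np.sin(-.383)]); p=o["position"]; s=float((p[:2]-b)@u)
    print("s mm",round(s*1e3,2),"lateral mm",round(float((p[:2]-b)@[-u[1],u[0]])*1e3,2),"Fu",round(float(o["force"][:2]@u),2))
    go([*(np.array(b)+s*u),z],yaw)
E
python3 - <<'E'
from h import *
st()
E
```

```text
s mm 15.58 lateral mm -0.2 Fu 0.8
t 9.7 pos [ 0.5084 -0.236   0.118 ] xang 1.1877 downerr [ 2.3e-03 -8.0e-04 -1.0e+00] F [ 0.68 -0.45 -4.14] w 5.98
turn in tool [ 0.0024 -0.0001  0.0001]
shift after turn cm [ 0.02  0.1  -0.  ]  now-axes [0.02 0.1  0.  ]
```

>>> move_arm --series '[{"x":0,"y":0.1,"z":-0.4,"rx":0.002,"ry":0,"rz":0},{"x":0,"y":0,"z":-0.4,"rx":0,"ry":0,"rz":0},{"x":0,"y":0,"z":-0.2,"rx":0,"ry":0,"rz":0},{"x":0,"y":0,"z":0,"rx":0,"ry":0,"rz":0}]'

```text
clock: 10.2
position: [0.518, -0.24, 0.1167]
ee_rot: [-1.366, -0.922, 0.923]
force: [-0.5, 0.3, -3.5]
width: 0.651
```

```bash
python3 - <<'E'
from h import *
st()
t=arm.get_image("top");s=arm.get_image("scene")
crop(t,330,155,440,275,5,"pics/j1.png"); crop(s,125,105,225,205,6,"pics/j2.png")
E
```

```text
s mm 25.94 lateral mm -0.29 Fu -0.58
t 10.2 pos [ 0.518  -0.24    0.1167] xang 1.1876 downerr [-5.e-04  2.e-04 -1.e+00] F [-0.49  0.33 -3.48] w 5.97
turn in tool [-0.0005 -0.0002  0.    ]
shift after turn cm [ 0.03 -0.03  0.  ]  now-axes [ 0.03 -0.03  0.  ]
```

View pics/j1.png

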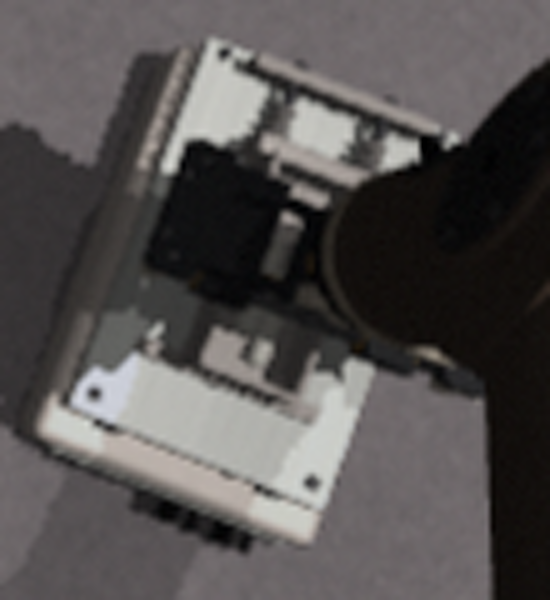

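View pics/j2.png

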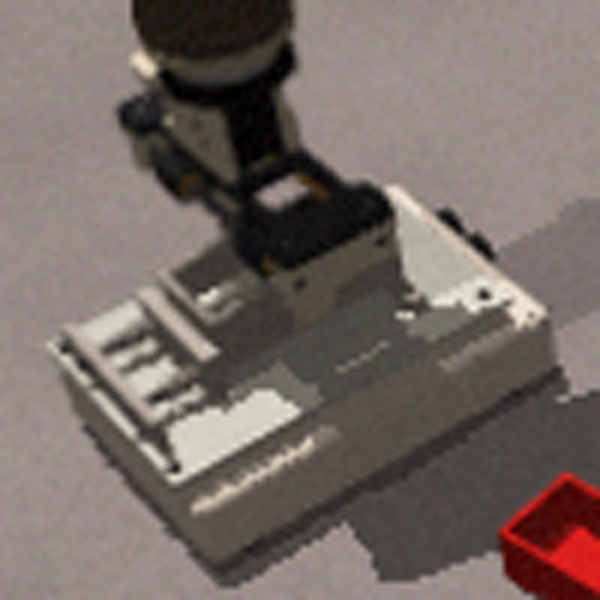

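>>> move_arm --series '[{"x":0,"y":0,"z":-0.3,"rx":0,"ry":0,"rz":0},{"x":0,"y":0,"z":-0.3,"rx":0,"ry":0,"rz":0},{"x":0,"y":0,"z":0,"rx":0,"ry":0,"rz":0}]'

```text
clock: 10.68
position: [0.5222, -0.2417, 0.1166]
ee_rot: [-1.363, -0.92, 0.923]
force: [-2.6, 1.9, -0.6]
width: 0.649
```

```bash
python3 - <<'E'
from h import *
st()
E
```

```text
s mm 30.55 lateral mm -0.3 Fu -3.1
t 10.68 pos [ 0.5222 -0.2417  0.1166] xang 1.1873 downerr [-0.0031  0.0016 -1.    ] F [-2.57  1.91 -0.55] w 5.95
turn in tool [-0.0035 -0.0005  0.0003]
shift after turn cm [ 0.03 -0.04 -0.  ]  now-axes [ 0.03 -0.04  0.  ]
```

>>> move_arm --series '[{"x":0,"y":0,"z":-0.5,"rx":-0.003,"ry":0,"rz":0},{"x":0,"y":0,"z":-0.5,"rx":0,"ry":0,"rz":0},{"x":0,"y":0,"z":0,"rx":0,"ry":0,"rz":0}]'

```text
clock: 11.05
position: [0.5283, -0.2442, 0.1159]
ee_rot: [-1.36, -0.918, 0.924]
force: [-6.6, 2.7, 0.8]
width: 0.655
```

```bash
python3 - <<'E'
from h import *
st()
E
```

```text
s mm 37.15 lateral mm -0.38 Fu -7.1
t 11.05 pos [ 0.5283 -0.2442  0.1159] xang 1.1864 downerr [-0.0067  0.0037 -1.    ] F [-6.56  2.73  0.81] w 6.01
turn in tool [-0.0076 -0.0014  0.0009]
shift after turn cm [ 0.04 -0.11 -0.  ]  now-axes [ 0.04 -0.11  0.  ]
```

>>> move_arm --series '[{"x":0,"y":-0.1,"z":-0.5,"rx":-0.007,"ry":-0.001,"rz":0.001},{"x":0,"y":0,"z":-0.5,"rx":0,"ry":0,"rz":0},{"x":0,"y":0,"z":0,"rx":-0.003,"ry":0,"rz":0}]'

```text
clock: 11.42
position: [0.5317, -0.2458, 0.115]
ee_rot: [-1.358, -0.916, 0.925]
force: [-7.7, 3.8, 1.5]
width: 0.651
```

```bash
python3 - <<'E'
from h import *
st()
t=arm.get_image("top");s=arm.get_image("scene")
cv2.imwrite("pics/k_t.png",t)
crop(t,330,140,440,260,5,"pics/k1.png"); crop(s,125,105,225,205,6,"pics/k2.png")
E
```

```text
s mm 40.87 lateral mm -0.52 Fu -8.59
t 11.43 pos [ 0.5317 -0.2458  0.115 ] xang 1.186 downerr [-0.0095  0.0045 -0.9999] F [-7.75  3.76  1.46] w 5.98
turn in tool [-0.0105 -0.0018  0.0006]
shift after turn cm [ 0.05 -0.2   0.  ]  now-axes [ 0.05 -0.2   0.  ]
```

View pics/k1.png

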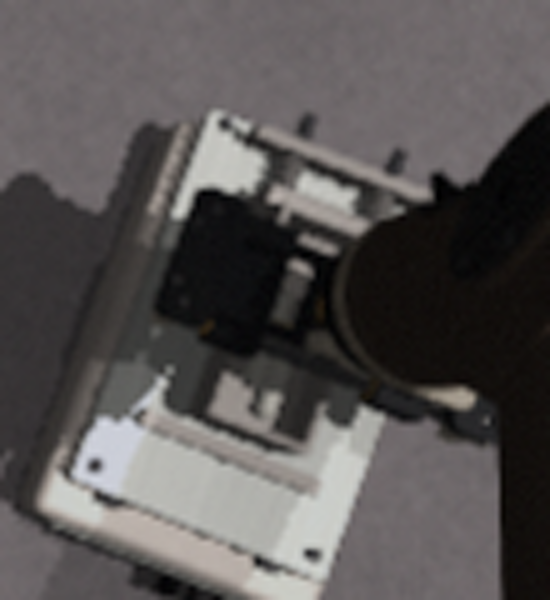

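View pics/k2.png

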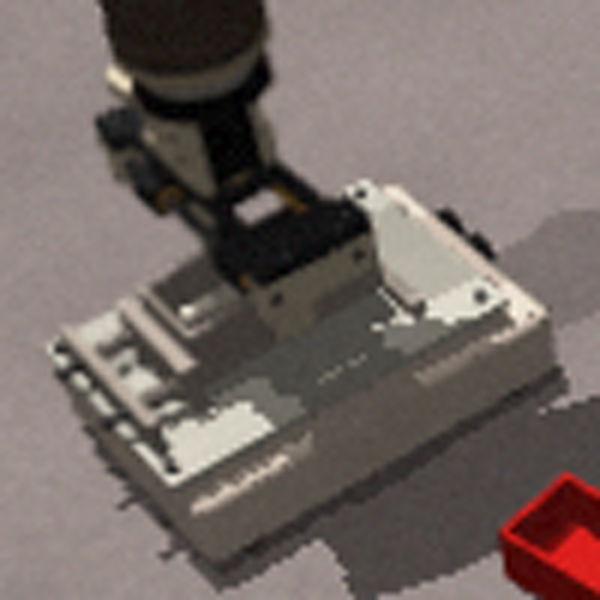

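```bash
python3 - <<'E'
from h import *
t=cv2.imread("pics/k_t.png")
crop(t,355,205,400,245,16,"pics/l1.png")
E
```

```text
(no output)
```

View pics/l1.png

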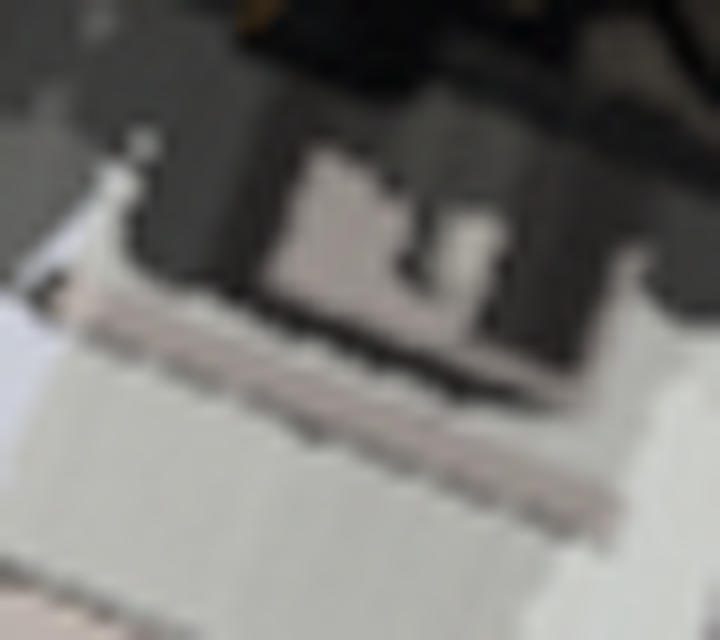

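```bash
python3 - <<'E'
from h import *
q=lambda pts:(np.array(pts)+.5)/16-.5+[355,205]
u=np.array([np.cos(-.383),np.sin(-.383)]);v=np.array([-u[1],u[0]])
p=arm.observe()["position"][:2]
L=onz("top",q([(75,283),(618,490)]),.088)[:,:2]; T=onz("top",q([(265,292),(575,410)]),.131)[:,:2]
for n,A in(("lip",L),("tail",T)): print(n,((A-p)@u*1e3).round(1),((A-p)@v*1e3).round(1))
E
```

```text
lip [-74.2 -72.8] [ 50.3 -54.1]
tail [-68.3 -67.5] [ 30.1 -27. ]
```

>>> move_arm --series '[{"x":0,"y":0.4,"z":-0.4,"rx":-0.01,"ry":-0.002,"rz":0},{"x":0,"y":0.4,"z":-0.4,"rx":-0.004,"ry":0,"rz":0},{"x":0,"y":0.3,"z":-0.4,"rx":-0.004,"ry":0,"rz":0}]'

```text
clock: 11.9
position: [0.5359, -0.2481, 0.1025]
ee_rot: [-1.362, -0.919, 0.922]
force: [-12.0, 4.9, 5.0]
width: 0.649
```

```bash
python3 - <<'E'
from h import *
st(.102)
E
```

```text
s mm 45.64 lateral mm -1.18 Fu -12.93
t 11.9 pos [ 0.5359 -0.2481  0.1025] xang 1.1859 downerr [-0.0047  0.0032 -1.    ] F [-11.95   4.94   5.  ] w 5.96
turn in tool [-0.0056 -0.0019  0.0012]
shift after turn cm [0.12 0.05 0.  ]  now-axes [ 0.12  0.06 -0.  ]
```

```bash
python3 - <<'E'
from h import *
t=arm.get_image("top");s=arm.get_image("scene")
crop(t,355,195,400,245,12,"pics/m1.png"); crop(s,135,125,210,190,9,"pics/m2.png")
E
```

```text
(no output)
```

View pics/m1.png

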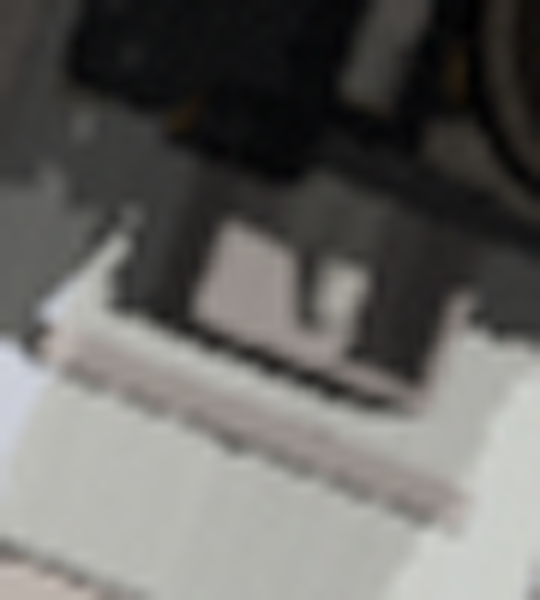

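View pics/m2.png

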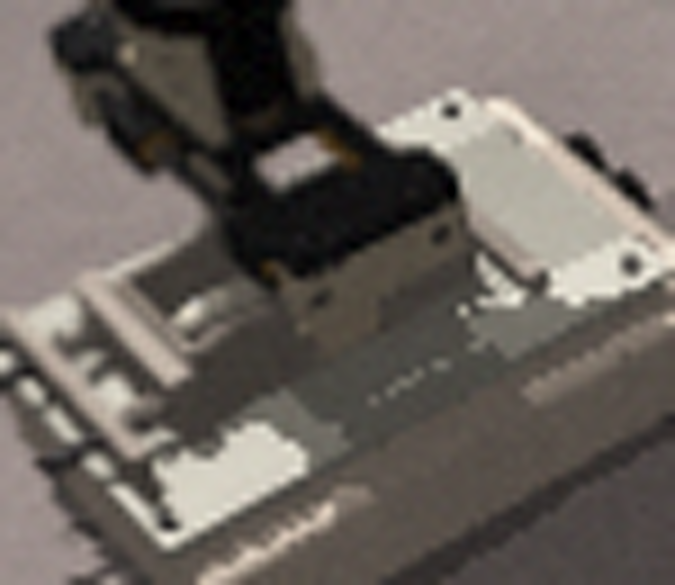

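>>> move_arm --series '[{"x":0.1,"y":0.3,"z":-0.1,"rx":-0.005,"ry":-0.002,"rz":0.001},{"x":0,"y":0.2,"z":0,"rx":0,"ry":0,"rz":0}]'

```text
clock: 12.25
position: [0.5357, -0.2481, 0.1018]
ee_rot: [-1.365, -0.921, 0.921]
force: [-6.9, 5.8, 16.9]
width: 0.653
```

```bash
python3 - <<'E'
from h import *
st(.102)
E
```

```text
s mm 45.44 lateral mm -1.18 Fu -8.57
t 12.25 pos [ 0.5357 -0.2481  0.1018] xang 1.1863 downerr [-0.0011  0.0014 -1.    ] F [-6.88  5.85 16.93] w 6.0
turn in tool [-0.0015 -0.0015  0.0009]
shift after turn cm [ 0.12 -0.02 -0.  ]  now-axes [ 0.12 -0.02  0.  ]
```

>>> move_arm --series '[{"x":0,"y":0,"z":0.3,"rx":0,"ry":0,"rz":0},{"x":0,"y":0,"z":0.3,"rx":0,"ry":0,"rz":0},{"x":0,"y":0,"z":0.2,"rx":0,"ry":0,"rz":0}]'

```text
clock: 12.62
position: [0.5265, -0.2443, 0.1021]
ee_rot: [-1.363, -0.92, 0.921]
force: [1.0, -1.3, -6.1]
width: 0.65
```

```bash
python3 - <<'E'
from h import *
st(.102)
E
```

```text
s mm 35.53 lateral mm -1.1 Fu 1.39
t 12.62 pos [ 0.5265 -0.2443  0.1021] xang 1.1856 downerr [-0.0032  0.0029 -1.    ] F [ 0.97 -1.32 -6.08] w 5.97
turn in tool [-0.004  -0.0021  0.0016]
shift after turn cm [0.11 0.01 0.  ]  now-axes [0.11 0.01 0.  ]
```

```bash
python3 - <<'E'
from h import *
t=arm.get_image("top");s=arm.get_image("scene")
crop(t,355,195,400,245,12,"pics/n1.png"); crop(s,135,125,210,190,9,"pics/n2.png")
E
```

```text
(no output)
```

View pics/n1.png

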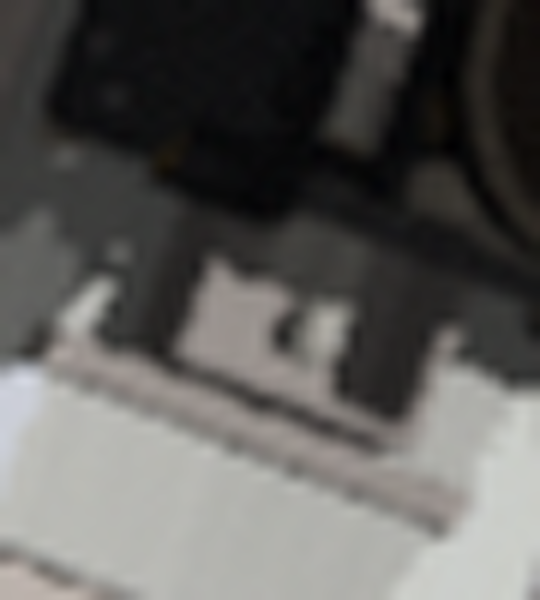

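View pics/n2.png

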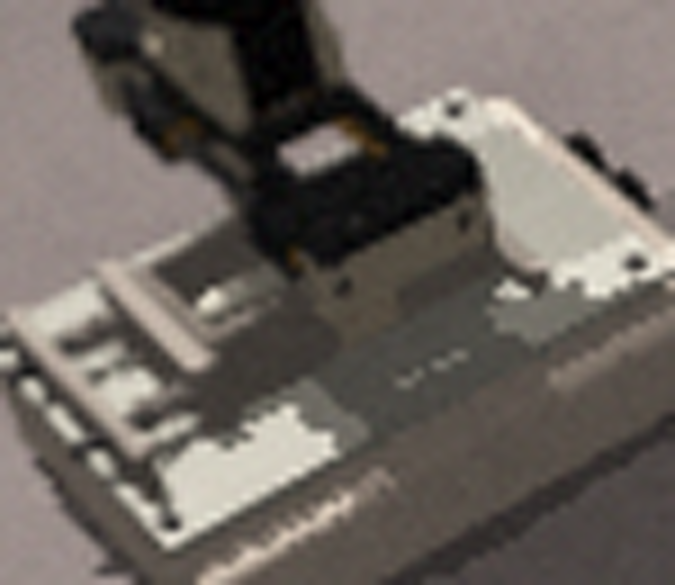

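>>> move_arm --series '[{"x":0,"y":0.15,"z":0.05,"rx":-0.004,"ry":0,"rz":0.001},{"x":0,"y":0.1,"z":0,"rx":0,"ry":0,"rz":0}]'

```text
clock: 12.98
position: [0.5275, -0.2446, 0.1019]
ee_rot: [-1.369, -0.923, 0.919]
force: [-7.9, 3.5, 13.5]
width: 0.646
```

```bash
python3 - <<'E'
from h import *
st(.102)
E
```

```text
s mm 36.58 lateral mm -1.04 Fu -8.61
t 12.97 pos [ 0.5275 -0.2446  0.1019] xang 1.1856 downerr [ 3.1e-03 -1.0e-04 -1.0e+00] F [-7.85  3.53 13.54] w 5.93
turn in tool [ 0.0029 -0.0022  0.001 ]
shift after turn cm [ 0.1  -0.01 -0.  ]  now-axes [ 0.1  -0.01  0.  ]
```

>>> move_arm --series '[{"x":0,"y":0,"z":0,"rx":0,"ry":0,"rz":0},{"x":0,"y":0,"z":0,"rx":0,"ry":0,"rz":0},{"x":0,"y":0,"z":0,"rx":0,"ry":0,"rz":0},{"x":0,"y":0,"z":0,"rx":0,"ry":0,"rz":0},{"x":0,"y":0,"z":0,"rx":0,"ry":0,"rz":0}]' --jaw 8.8

```text
clock: 13.6
position: [0.5298, -0.2456, 0.1029]
ee_rot: [-1.373, -0.926, 0.918]
force: [0.1, -0.0, 0.8]
width: 0.959
```

```bash
python3 - <<'E'
from h import *
st(.102)
s=arm.get_image("scene"); crop(s,135,115,220,190,8,"pics/o2.png")
E
```

```text
s mm 39.05 lateral mm -1.06 Fu 0.13
t 13.6 pos [ 0.5298 -0.2456  0.1029] xang 1.1862 downerr [ 0.0075 -0.0022 -1.    ] F [ 0.12 -0.04  0.79] w 8.8
turn in tool [ 0.0077 -0.0016  0.0008]
shift after turn cm [0.11 0.09 0.  ]  now-axes [0.11 0.09 0.  ]
```

View pics/o2.png

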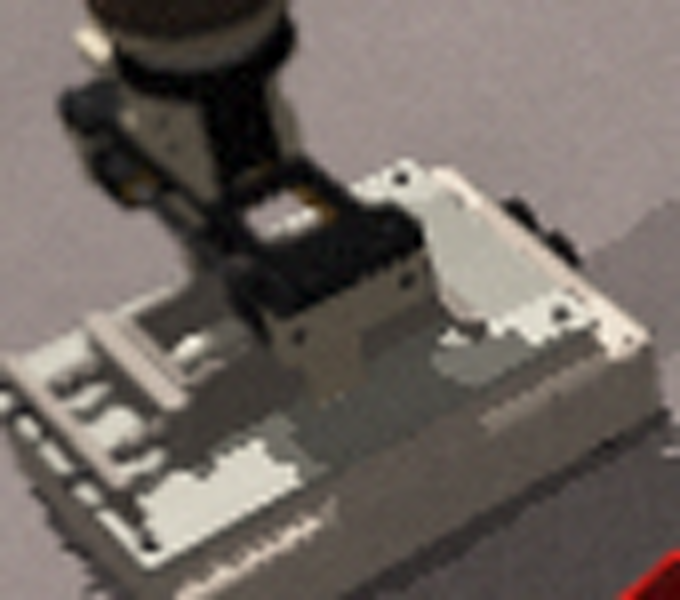

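Released, and the forces on the tool are near zero. I'll go straight up, correcting the small tilt on the way.

>>> move_arm --series '[{"x":0,"y":-0.5,"z":0,"rx":0.007,"ry":0,"rz":0},{"x":0,"y":-1,"z":0,"rx":0,"ry":0,"rz":0},{"x":0,"y":-1.5,"z":0,"rx":0,"ry":0,"rz":0},{"x":0,"y":-2,"z":0,"rx":0,"ry":0,"rz":0}]'

```text
clock: 14.15
position: [0.5291, -0.2454, 0.1551]
ee_rot: [-1.365, -0.921, 0.921]
force: [0.8, 0.1, 0.2]
width: 0.959
```

```bash
python3 - <<'E'
from h import *
st(.2)
E
```

```text
s mm 38.37 lateral mm -1.19 Fu 0.72
t 14.15 pos [ 0.5291 -0.2454  0.1551] xang 1.186 downerr [-0.0014  0.0012 -1.    ] F [0.8  0.05 0.22] w 8.8
turn in tool [-0.0018 -0.0018  0.0006]
shift after turn cm [ 0.12 -4.49 -0.  ]  now-axes [ 0.12 -4.49  0.01]
```

>>> move_arm --series '[{"x":0,"y":-3,"z":0,"rx":0,"ry":0,"rz":0},{"x":0,"y":-4,"z":0,"rx":0,"ry":0,"rz":0},{"x":0,"y":-4,"z":0,"rx":0,"ry":0,"rz":0},{"x":2,"y":-2,"z":0,"rx":0,"ry":0,"rz":0},{"x":4,"y":0,"z":0,"rx":0,"ry":0,"rz":0},{"x":5,"y":0,"z":0,"rx":0,"ry":0,"rz":0},{"x":5,"y":0,"z":0,"rx":0,"ry":0,"rz":0},{"x":5,"y":0,"z":0,"rx":0,"ry":0,"rz":0},{"x":5,"y":0,"z":0,"rx":0,"ry":0,"rz":0},{"x":5,"y":0,"z":0,"rx":0,"ry":0,"rz":0},{"x":3,"y":0,"z":0,"rx":0,"ry":0,"rz":0},{"x":0,"y":0,"z":0,"rx":0,"ry":0,"rz":0}]'

```text
clock: 15.65
position: [0.6614, 0.0763, 0.308]
ee_rot: [-1.38, -0.929, 0.908]
force: [0.4, -0.7, -0.5]
width: 0.958
```

```bash
python3 - <<'E'
from h import *
t=arm.get_image("top");s=arm.get_image("scene")
cv2.imwrite("pics/p_t.png",t);cv2.imwrite("pics/p_s.png",s)
crop(t,330,145,430,275,5,"pics/p1.png"); crop(s,125,105,225,205,6,"pics/p2.png")
E
```

```text
(no output)
```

View pics/p1.png

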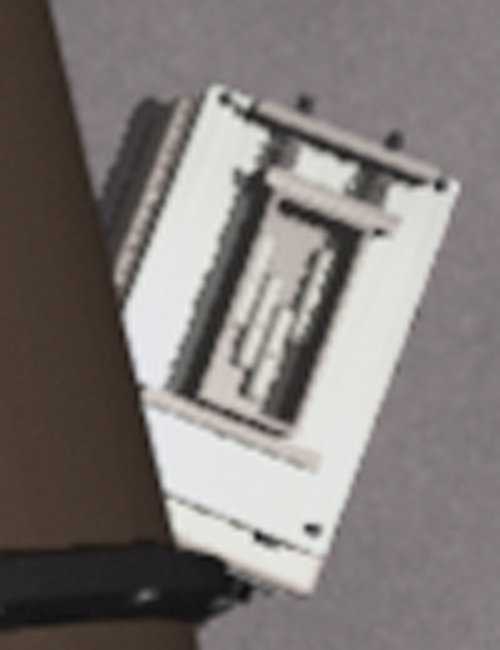

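View pics/p2.png

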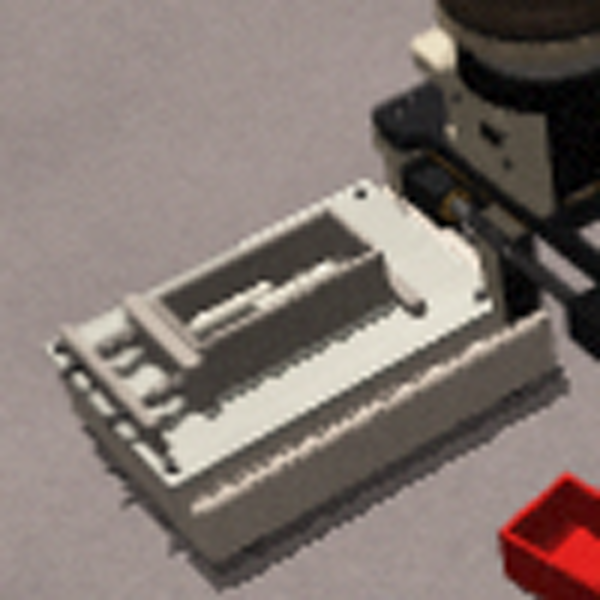

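View pics/p_s.png

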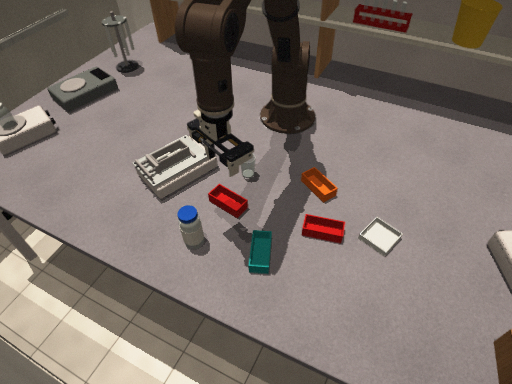

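```bash
python3 - <<'E'
from h import *
t=cv2.imread("pics/p_t.png"); crop(t,350,170,415,245,9,"pics/r1.png")
E
```

```text
(no output)
```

View pics/r1.png

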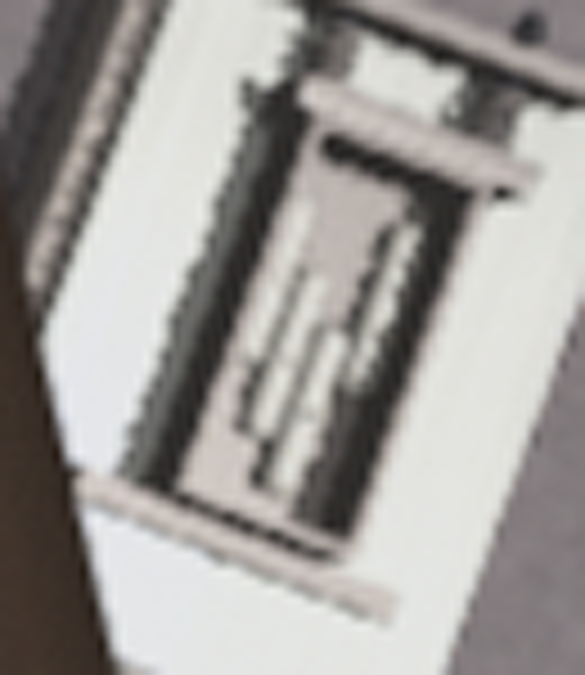

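```bash
python3 - <<'E'
from h import *
q=lambda pts:(np.array(pts)+.5)/9-.5+[350,170]
L=onz("top",q([(85,472),(398,590)]),.088)[:,:2]
J=onz("top",q([(300,105),(535,190)]),.115)[:,:2]
T=onz("top",q([(175,490),(350,562)]),.118)[:,:2]; S=onz("top",q([(478,190),(350,562)]),.118)[:,:2]
d=L[1]-L[0]; print("lip len",np.linalg.norm(d)); 
u=np.array([np.cos(-.383),np.sin(-.383)]);v=np.array([-u[1],u[0]]); o=L.mean(0)
for n,A in(("lip",L),("jaw",J),("tail",T),("side",S)): print(n,((A-o)@u*1e3).round(1),((A-o)@v*1e3).round(1))
a=S[0]-S[1]; print("side yaw",np.arctan2(a[1],a[0]), "lip normal",np.arctan2(-d[0]*-1,d[1]*-1*-1) )
t0=cv2.imread("pics/scene0.png");t1=cv2.imread("pics/p_s.png")
def c(im,lo,hi,r):
    m=cv2.inRange(im[r[1]:r[3],r[0]:r[2]],lo,hi);mm=cv2.moments(m,True);return mm["m10"]/mm["m00"]+r[0],mm["m01"]/mm["m00"]+r[1]
for n,lo,hi,r in(("bottlecap",(120,0,0),(255,110,60),(170,195,210,230)),("dish",(190,190,190),(255,255,255),(355,210,405,260))): print(n,c(t0,lo,hi,r),c(t1,lo,hi,r))
crop(t1,220,140,280,200,8,"pics/r2.png")
E
```

```text
lip len 0.10683891983791013
lip [-0.9  0.9] [ 53.4 -53.4]
jaw [131.6 133.5] [ 36.7 -41.9]
tail [0.9 0.1] [ 32.9 -25.7]
side [1.261e+02 1.000e-01] [-24.  -25.7]
side yaw -0.36988506632777224 lip normal -2.7757874668466243
bottlecap (186.8090909090909, 212.68636363636364) (186.8090909090909, 212.71363636363637)
dish (380.50877192982455, 236.5458089668616) (380.4088397790055, 236.36648250460405)
```

View pics/r2.png

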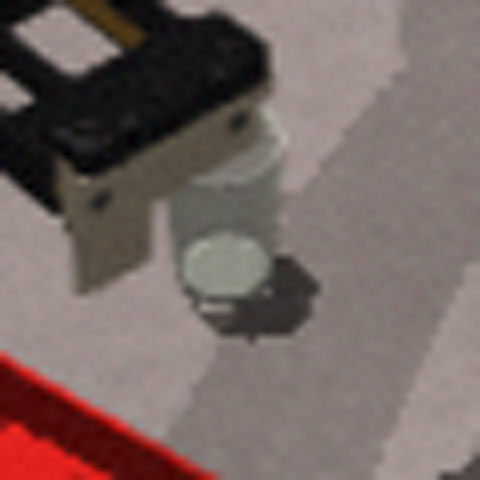

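```bash
python3 - <<'E'
from h import *
print(arm.observe()["force"].round(2), arm.sign_off())
E
```

```text
the job is handed in; nothing more can be done
[-0.77  0.41  0.24] None
```

The tray is clamped on the shaker with all four bars inside, and I handed the job in at about 16 s on the clock. The verdict isn't reported, so this rests on my own last checks.

I gripped the bare steel tray across its 60 mm width and carried it level. I pressed it against the jaw, which first rolled the platform to its stop, then pushed the jaw back until the tray cleared the lip by about 10 mm. I lowered it to the platform, eased it back to the lip, let go and moved the arm clear.

| Check | Measured in the last top picture | Allowed |
|---|---|---|
| Tray end against the lip | within about 1 mm | 4 mm |
| Sideways offset | about 3.6 mm | 15 mm |
| Tray angle against the platform | about 0.01 rad | 0.08 rad |
| Jaw held back | about 8 to 11 mm | 4 to 12 mm |

- **Bars and bystanders:** all four bars can be seen in the tray. The bottle and dish are within 0.2 pixel of their starting places. I judged the beaker by eye only, and it looks untouched.
- **Robot:** the gripper is well clear of everything, with only noise on the force reading.
- **Less certain:**
  - The jaw figure comes from its top edge, where the marked points read 131.6 and 133.5 mm from the lip. A tray seated on the lip should make it 130 mm, which is 8 mm of travel.
  - The two cameras disagreed by 4 to 8 mm on some points, more than the stated 2 mm.
  - I did not measure the tray's final height and tilt after release. Before release it was pressed onto the platform with 13.5 N upward force, and it looks flat in the scene picture.

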